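# Hang the loaded weighing pan on the dial scale

### The arm

A 6-joint arm with a two-finger parallel gripper is mounted at the origin on the work surface. World frame = base frame: x ahead of the robot, y to its left, z up, the work surface at z = 0. Lengths are in m, angles in rad, forces in N, time in s.
With the tool pointing down it reaches from about 0.375 to 0.975 m from the base axis. Payload 3.8 kg.
Tool frame: the origin (TCP) lies at the very end of the fingers, on their centre line; the grasp point (between the pads) lies 19 mm behind it (bot.tcp_to_grasp is the z of the grasp point in the tool frame, in m); z points along the fingers, y is the direction in which the jaws open and shut (so a half turn about z gives the same grasp; the last joint's range is limited). The gripper opens to 85 mm and grips with 20 to 120 N. Pads are 22 mm wide; open, the fingers measure 114 mm over their backs; the gripper's body (76 mm by 85 mm) begins 54 mm behind the grasp point. The pads swing forward as they close: fully open they stand 13 mm farther back than shut.
Start: joints at [1.244, 0.264, 1.604, -0, 1.274, -0.037], TCP at [0.193, 0.647, 0.231] pointing down, gripper open.
Joint ranges: [-2.63, 2.63], [-0.94, 2.18], [0.31, 2.57], [-1.31, 4.45], [0, 2.66], [-2.55, 2.55]. Speed limits (rad/s): [2.57, 2.57, 3.14, 3.14, 3.14, 3.14].

### API

Orientations are given as a rotation vector (axis times angle).
In Python, from workcell import status, vision, job, bot gives the robot as it stands.
- The arm moves only by the tool apply_moves, never from a script. Its argument "deltas" is a list of rows, each a list of 7 numbers: the shift along the tool's x, y, z in m, then the turn, a rotation vector about the tool's x, y, z in rad, then the closure, from 0 (fully open) to 1 (shut). In form: [[x, y, z, rx, ry, rz, jaw], ...]. A call has 1 to 8 rows; each row is the pose to reach, as a shift and turn from the pose commanded when the call began, along the tool's axes at that moment; what a row does not reach only later rows make up. A row lasts 1/12 s, in which the tool goes at most 41.7 mm and 7.16 degrees, less where a joint would pass 70% of its speed; a pose out of reach is approached as far as the arm can. A call with a gripper value outside its range is refused whole. The fingers move at their own pace and stop on an object; "squeeze" is the grip in N (left out, the last holds). Time passes only in rows, so rows that repeat a pose let the fingers close. It gives the time, the measured TCP pose, the force and the opening at its end, in the units of the state.
- status.read_state(): the state, without advancing time (a new reading comes with each control period).
- vision.read_camera(name): name is "scene" or "side" or "wrist"; returns the picture (480x640x3 uint8, red, green, blue); there is no depth.
- vision.get_calibration(name): a dict with "fov_y" (degrees; the focal length in pixels is half the picture's height over the tangent of half this angle, whatever the lens; pixels are square), "cx", "cy" (the principal point, pixels), "R" (3x3) and "t" (3): a world point X has camera coordinates R X + t; the wrist camera has in their place "tool_from_camera" (4x4, takes a point from camera to tool coordinates, whose origin is the TCP and whose axes are the flange's). Camera axes: x right, y down, z forward; pixel columns grow to the right and rows downward; lengths in m; the calibration is good to about 2 mm. A picture is of the moment at which its call begins: read the wrist's pose just before it. get_calibration takes no time and is no camera call.
- job.finish_job(): hands the job in, once; it reports no verdict.
The state is a dict: "time": time; "q": joint angles; "joint_vel": joint speeds; "joint_torque": joint torques, N m; "tool_pos": TCP position; "tcp_rot": TCP orientation; "wrist_force": force on the tool from outside, world axes, zero at the start; "torque": the same for the moment, N m; "width": opening from 0.0 (shut) to 1.0 (fully open).
Only numpy, scipy, OpenCV 4.12 (cv2) and the standard library are available. Lean on these libraries where they do the work, as an engineer would, in place of code of your own. Each camera call takes 0.05 s, during which the arm holds its last target. There are 200 camera calls.

### The job

Weigh the sealed tub: take the stainless weighing pan, with the tub standing in it, by its black handgrip and hang it by the notch of its hanging bar in the hook of the dial scale. Ease its weight onto the hook over three seconds or more, so that the pointer creeps round evenly, is never forced past the end of the dial, and does not jump when you let go: let go only once the scale carries the whole weight and nothing hangs in or presses from your hand. Leave the pan hanging free, level and still, with the tub in it, and disturb nothing else on the bench.

Things in the scene. Friction and masses are not known exactly. Their poses are not given: they have to be found in the camera images.
- scale: Dial scale, fixed to the bench. Origin: on the bench straight below the hook throat. Its +y runs from the hook along the load bar to the scale head: a grey drum 190 mm across, 66 mm thick, dials with red pointers facing its +x and -x, centre 270 mm along +y, 450 mm up. A 40 mm square pillar stands 440 mm along +y, joined to the head by a bent tube above 550 mm.
- load_bar (a joint): Travel of the sprung load bar and hook, m: 0 unloaded (upper stop), growing as the hook sinks straight down; lower stop 0.104. The spring takes 100 N per m, lightly damped (1.5 N s/m): M kg settles at about 9.81 M / 100. It turns the red pointer from the top of the dial; the red mark that ends the dial is at 0.098.
- hook_throat (a point): Middle of the hook's throat, on the centre line of the 10 mm round bar. 236 mm above the bench unloaded; sinks with the load bar. Axes as scale. The bar rises to the free tip on the -y side; on the +y side it rises 12 mm within 22 mm, then runs level along +y for 228 mm and bends up into the head. The hook does not swing.
- hook_tip (a point): Centre of the rounded free tip of the red hook (radius 5 mm): 20 mm along -y and 18 mm above the throat, axes as scale. The tip is free from above and from the -y side.
- pan: Steel pan, 196 mm wide, 28 high, 220 g, rigid blue frame in its x-z plane. Origin: centre of underside. 8 mm rods rise from the rim (x = -93, 93 mm) to x = -66, 66 at 126 mm up, then to the handgrip. Across them, 126 mm up, an 8 mm hanging bar along x, its middle bent up into a notch 24 wide, 12 high. From it down to the tub lid (65 mm up) is open to both y sides. Half turned it is the same.
- pan_grip (a point): Centre of the black flat handgrip at the top of the pan's frame, 181 mm above the pan's underside: 122 mm long along the pan's x, 16 mm thick along its y, 26 mm high. To be gripped across its thickness (along y).
- pan_notch (a point): Point in the notch of the hanging bar, in the middle of the frame, 125 mm above the pan's underside: when the pan hangs properly this point coincides with hook_throat (pan x across the load bar).
- tub: Sealed round white tub with a green lid, 94 mm across, 60 mm high, standing loose in the middle of the pan on its floor (5 mm above the pan's underside). Origin: centre of its underside. Its weight is not known: 100 to 650 g.
- jug: White bottle with a blue cap, 96 mm across, 220 mm high, a bystander. Origin: centre of its underside.
- beaker: Clear plastic beaker, 84 mm across, 110 mm high, a bystander. Origin: centre of its underside.
- bowl: Steel bowl, 140 mm across, 55 mm high, a bystander. Origin: centre of its underside.
Mind the look-alikes: they are no part of the job. What is meant by the tub is not purple or yellow, and is the smaller of those in its own colour.

How it is judged:
On the way, in this order (a step that is already met when the one before it is completed fails the run):
1. the pan is lifted clear of the bench, the scale still unloaded (height (world z) of pan above 0.03 m and value of joint load_bar below 0.004 m), for 0.2 s.
2. the notch of the hanging bar sits in the hook throat and the scale has begun to take weight (distance between pan_notch and hook_throat below 0.012 m and value of joint load_bar above 0.008 m), for 0.2 s.
At the end, for the whole second after the job is handed in: The pan hangs free: notch within 9 mm of the hook throat, frame across the load bar within 20 degrees, level within 5.7 degrees, over 10 mm off the bench, slower than 30 mm/s; load bar sunk over 20 mm and still (10 mm/s); tub standing in the pan within 20 mm of its middle; gripper off (distance between pan_notch and hook_throat below 0.009 m and angle between the x axis of pan and the x axis of scale, either way round below 0.35 rad and angle between pan's own z axis and vertical below 0.1 rad and value of joint load_bar above 0.02 m and velocity of joint load_bar between -0.01 and 0.01 m/s and linear speed of pan below 0.03 m/s and height (world z) of pan above 0.01 m and horizontal distance between tub and pan below 0.02 m and z of tub in the frame of pan below 0.012 m and contact force between pan and the fingers below 0.05 N); the robot touches nothing.
It fails at once if the load is dropped on the scale, or the pointer jumps: the hook moves up or down faster than 60 mm/s (velocity of joint load_bar above 0.06 m/s or velocity of joint load_bar below -0.06 m/s).
It fails at once if the pointer is forced past the red mark that ends the dial (value of joint load_bar above 0.098 m).
It fails at once if the pan is forced against the hook with more than 18 N (contact force between pan and load_bar above 18 N).
It fails at once if the tub is tipped (angle between tub's own z axis and vertical above 0.35 rad).
It fails at once if the jug, beaker or bowl is moved by more than 30 mm (distance of any of jug, beaker, bowl from where it was at the start of the episode above 0.03 m).
It also fails if it takes over 58 s, if anything falls off the work surface, if the arm or the gripper's body presses on something with over 40 N, if the wrist force passes 120 N, or if a joint passes its speed limit or range.

## Working session

There is one attempt and no reset: what is moved stays moved. The work goes in short steps, Python scripts to look and compute and a tool call to move; the robot and the scene stay as the last step left them, time stands still between calls to the robot, and variables do not carry over. Pictures are saved under pics/ and viewed, about 8 in all and at most 12, crops included, and the job is handed in when it is done.

Besides the shell and the picture viewer there is one more tool, called after "Request:" as name(argument=value, ...) on one line, values as JSON. apply_moves: Moves the arm, as the interface text tells. Its arguments: {"type":"object","properties":{"deltas":{"type":"array","items":{"type":"array","items":{"type":"number"}}},"squeeze":{"type":"number"}},"required":["deltas"]}

```bash
ls; mkdir -p pics; python3 - <<'E'
from workcell import status, vision, job, bot
import cv2,numpy as np
s=status.read_state();print(s);print(bot.tcp_to_grasp)
for n in("scene","side"):
    im=vision.read_camera(n);cv2.imwrite(f"pics/{n}0.png",im[:,:,::-1]);print(n,vision.get_calibration(n))
print(vision.get_calibration("wrist"))
E
```

```text
pics
{'time': 0.0, 'q': array([ 1.24409305e+00,  2.64768927e-01,  1.60538383e+00,  3.50637534e-05,
        1.27366145e+00, -3.68970384e-02]), 'joint_vel': array([ 0.0018698 ,  0.00011396,  0.00101851,  0.00041564,  0.00057559,
       -0.00018931]), 'joint_torque': array([ 2.13794388e-03, -5.15103507e+01, -3.67323446e+01, -6.08794176e-05,
        1.29722140e-02, -2.68772362e-05]), 'tool_pos': array([0.19264907, 0.64617063, 0.22994606]), 'tcp_rot': array([-0.45358817, -3.1082342 ,  0.00342211]), 'wrist_force': array([-0.33805723,  0.37815641, -0.44745344]), 'torque': array([ 0.04245902,  0.02955314, -0.03133271]), 'width': 0.9996634816597946}
-0.0187
scene {'fov_y': 56.77401546740341, 'cx': 318.2407961284285, 'cy': 236.641813938147, 'R': array([[ 0.60114424,  0.79906366, -0.01108479],
       [ 0.5322364 , -0.41067705, -0.74031668],
       [-0.59611242,  0.43913738, -0.6721669 ]]), 't': array([-0.21655345, -0.17980072,  1.62804256])}
side {'fov_y': 51.09319276520544, 'cx': 316.34728809574545, 'cy': 235.05470574173359, 'R': array([[ 0.84165925, -0.53995912,  0.00733843],
       [-0.39113048, -0.61893025, -0.68113309],
       [ 0.372326  ,  0.57041169, -0.73212284]]), 't': array([-0.46736698,  0.26471968,  1.2323689 ])}
{'fov_y': 61.36863395153725, 'cx': 324.9392713354823, 'cy': 239.3658161883378, 'tool_from_camera': array([[ 7.24553391e-04, -9.64086630e-01, -2.65586981e-01,
         6.70180882e-02],
       [ 9.99999629e-01,  8.22046255e-04, -2.55926254e-04,
         2.21968897e-06],
       [ 4.65059862e-04, -2.65586697e-01,  9.64086869e-01,
        -1.42927199e-01],
       [ 0.00000000e+00,  0.00000000e+00,  0.00000000e+00,
         1.00000000e+00]])}
```

View pics/scene0.png

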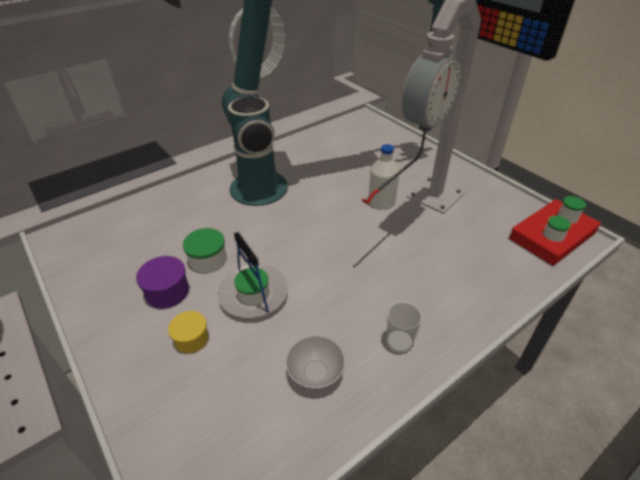

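View pics/side0.png

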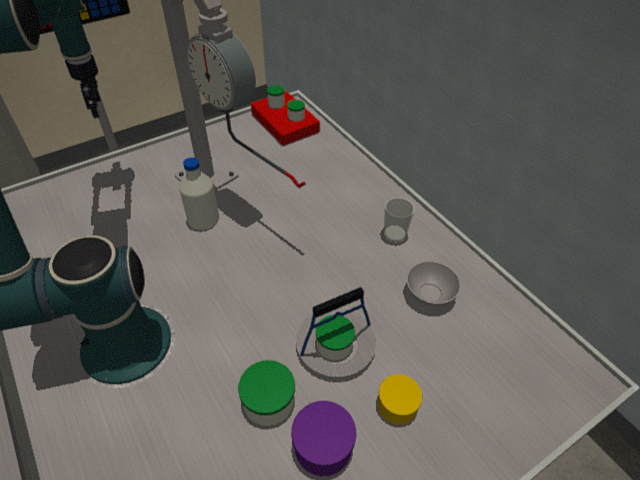

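Scene view: pan with the small green tub at about (253,290), its grip from (237,235) to (257,264), red hook at about (366,200), bottle at (383,180). Side view: grip from (314,310) to (363,293), hook tip at about (301,184). Next I'll triangulate by colour.

```bash
cat > h.py <<'E'
import cv2,numpy as np
from workcell import status, vision
from scipy.spatial.transform import Rotation as Ro
def cam(n,st=None):
    c=vision.get_calibration(n);f=240/np.tan(np.radians(c['fov_y']/2))
    if n=='wrist':
        T=np.eye(4);T[:3,:3]=Ro.from_rotvec(st['tcp_rot']).as_matrix();T[:3,3]=st['tool_pos']
        W=T@c['tool_from_camera'];R=W[:3,:3].T;t=-R@W[:3,3]
    else:R,t=np.array(c['R']),np.array(c['t'])
    return R,t,f,c['cx'],c['cy']
def ray(C,p):
    R,t,f,cx,cy=C;d=R.T@np.array([(p[0]-cx)/f,(p[1]-cy)/f,1]);return -R.T@t,d/np.linalg.norm(d)
def tri(C1,p1,C2,p2):
    o1,d1=ray(C1,p1);o2,d2=ray(C2,p2)
    s=np.linalg.lstsq(np.c_[d1,-d2],o2-o1,rcond=None)[0]
    a,b=o1+s[0]*d1,o2+s[1]*d2;return (a+b)/2,np.linalg.norm(a-b)
def plane(C,p,z):
    o,d=ray(C,p);return o+d*(z-o[2])/d[2]
def proj(C,X):
    R,t,f,cx,cy=C;v=R@X+t;return np.array([f*v[0]/v[2]+cx,f*v[1]/v[2]+cy])
def comps(m,mn=8):
    n,l,s,c=cv2.connectedComponentsWithStats(m.astype(np.uint8));return [(c[i].round(1),s[i],np.argwhere(l==i)[:,::-1]) for i in range(1,n) if s[i,4]>=mn]
def ends(P):
    c=P.mean(0);u=np.linalg.svd(P-c,full_matrices=False)[2][0];k=(P-c)@u;return c,c+u*k.min(),c+u*k.max()
E
python3 - <<'E'
from h import *
I={n:cv2.imread(f"pics/{n}0.png") for n in("scene","side")}
roi={"scene":{"grip":(225,225,270,275),"hook":(350,170,400,215)},"side":{"grip":(305,280,372,322),"hook":(275,165,315,195)}}
E_={}
for n,im in I.items():
    b,g,r=[im[:,:,i].astype(int) for i in range(3)]
    M={"grip":(im.max(2)<50),"hook":(r>110)&(r-g>50)&(r-b>50)}
    for k,(x0,y0,x1,y1) in roi[n].items():
        z=np.zeros(M[k].shape,bool);z[y0:y1,x0:x1]=1
        c=max(comps(M[k]&z),key=lambda c:c[1][4]);e=ends(c[2]);E_[n,k]=e
        print(n,k,c[1],[v.round(1) for v in e])
A,B=cam("scene"),cam("side")
for k in("grip","hook"):
    for i in range(3):
        for j in ([i] if i==0 else [1,2]):
            X,d=tri(A,E_["scene",k][i],B,E_["side",k][j]);print(k,i,j,X.round(4),round(d,4))
cr=[cv2.resize(I["scene"][150:280,225:435],None,fx=3.5,fy=3.5),]
c2=cv2.resize(I["side"][20:200,150:330],None,fx=3.3,fy=3.3)
cv2.imwrite("pics/c1.png",cr[0]);cv2.imwrite("pics/c2.png",c2)
E
```

```text
scene grip [235 234  22  32 214] [array([245.6, 249.5]), array([235.1, 233.9]), array([255.5, 264. ])]
scene hook [363 189  16  13  60] [array([371.2, 195.3]), array([377.3, 189.3]), array([364.7, 201.7])]
side grip [313 288  56  34 577] [array([339. , 302.6]), array([363.8, 294.4]), array([310.7, 312. ])]
side hook [286 172  14  13  43] [array([292.4, 178. ]), array([286.2, 171.8]), array([298.7, 184.3])]
grip 0 0 [ 0.4317 -0.2818  0.1796] 0.0004
grip 1 1 [ 0.4538 -0.322   0.258 ] 0.0253
grip 1 2 [ 0.365  -0.2733  0.1825] 0.0035
grip 2 1 [ 0.4915 -0.2904  0.1789] 0.0044
grip 2 2 [ 0.399  -0.2332  0.0867] 0.0299
hook 0 0 [0.5199 0.0602 0.2472] 0.0025
hook 1 1 [0.5159 0.0845 0.2529] 0.0013
hook 1 2 [0.5276 0.0576 0.2506] 0.0402
hook 2 1 [0.5126 0.0593 0.2455] 0.0469
hook 2 2 [0.5239 0.0351 0.2412] 0.005
```

View pics/c2.png

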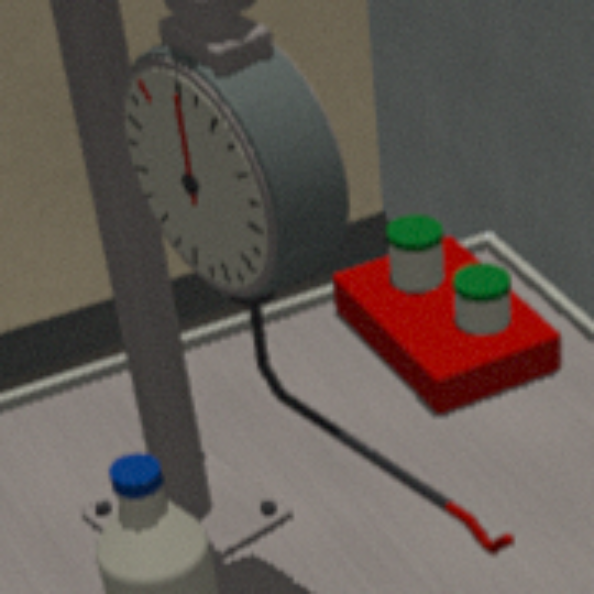

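View pics/c1.png

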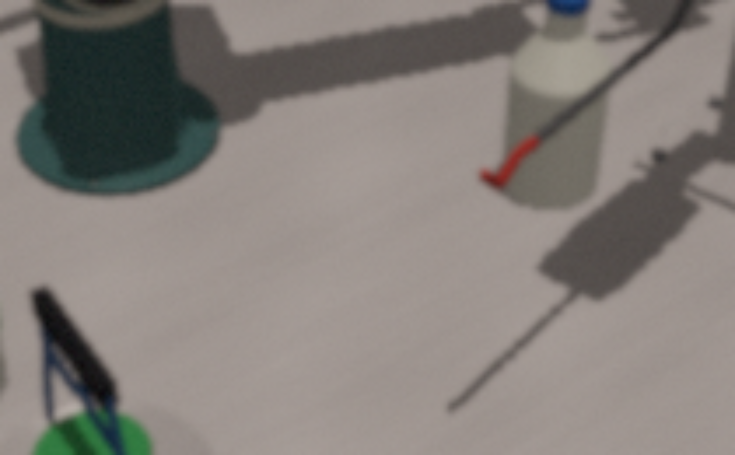

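Side crop: hook throat about (299.4,186.7), tip (303.9,183), bar bend (233,138), drum face towards the camera. Scene crop: throat about (368,202.3), tip (364,200.6), bend (417,159). Check these against the given geometry.

```bash
python3 - <<'E'
from h import *
A,B=cam("scene"),cam("side")
for k,p,q in(("throat",(367.9,201.8),(299.4,186)),("tip",(364.1,200.6),(303.9,183)),("join",(378,190.9),(287,173)),("bend",(417,159),(233.3,138.2))):
    X,d=tri(A,p,B,q);print(k,X.round(4),round(d,4))
# direction by bar height 0.248
a=plane(B,(287,173.),.248);b=plane(B,(236,140),.248);print(a,b)
a=plane(A,(378,190.9),.248);b=plane(A,(414,161.5),.248);print(a,b)
# bystanders: jug cap center top, at z .215; beaker, bowl base
print("jug",tri(A,(387.5,149.5),B,(191,164)))
print("beaker",plane(A,(404,312),.11),plane(B,(399,207),.11)); print("bowl",plane(A,(315,360),.055),plane(B,(433,282),.055))
print("pan rim",plane(A,(253,291),.0),plane(B,(336,340),.028))
E
```

```text
throat [0.5269 0.0406 0.2355] 0.0042
tip [0.5315 0.0238 0.2528] 0.0009
join [0.5181 0.0851 0.2481] 0.0003
bend [0.4673 0.2901 0.246 ] 0.0069
[0.51816603 0.08539777 0.248     ] [0.4702443 0.2817136 0.248    ]
[0.51812829 0.08501596 0.248     ] [0.47618781 0.26538873 0.248     ]
jug (array([0.33684982, 0.29711559, 0.21020347]), np.float64(0.0005126168564052065))
beaker [ 0.78284067 -0.05997626  0.11      ] [ 0.78847328 -0.06446085  0.11      ]
bowl [ 0.730256  -0.2870112  0.055    ] [ 0.72784062 -0.28889766  0.055     ]
pan rim [ 0.41628247 -0.27374731  0.        ] [ 0.42959679 -0.28327242  0.028     ]
```

Triangulation fits the given sizes:

| Item | Measured | Given |
|---|---|---|
| Throat height | 0.236 m | 0.236 m |
| Throat to bend | 0.256 m | 0.250 m |
| Grip height | 0.180 m | 0.181 m |
| Grip length | 0.128 m | 0.122 m |

Scale yaw is about 13.4°, pan yaw about -7.7°. The way round passes inside the drum and over the jug, so I'll compute waypoints.

```bash
cat >> h.py <<'E'
def rows(wp,yaw=None):
    """tool-axis shifts (and turn about tool z) from present pose for world waypoints; yaw = wanted tool y angle, deg"""
    s=status.read_state();R=Ro.from_rotvec(s['tcp_rot']).as_matrix();cur=np.degrees(np.arctan2(R[1,1],R[0,1]))
    print('t',round(s['time'],2),'pos',s['tool_pos'].round(4),'tool y angle',cur.round(2),'F',s['wrist_force'].round(2),'tilt',R[:,2].round(4))
    for w in wp:print((R.T@(np.array(w)-s['tool_pos'])).round(3).tolist(), '' if yaw is None else round(-np.radians(yaw-cur),3))
E
python3 - <<'E'
from h import *
a=lambda d,r=.395,z=.30:(r*np.cos(np.radians(d)),r*np.sin(np.radians(d)),z)
w=[(.193-.011*i,.647-.038*i,.23+.0117*i) for i in range(1,7)]+[a(d) for d in np.arange(67,-38,-5.8)]+[(.365,-.24,.3),(.40,-.26,.29)]
rows(w,82.3)
E
```

```text
t 0.1 pos [0.1927 0.6462 0.23  ] tool y angle 73.39 F [ 0.3  -0.39 -0.15] tilt [-7.e-04 -2.e-03 -1.e+00]
[-0.0, -0.039, -0.012] -0.155
[-0.001, -0.078, -0.023] -0.155
[-0.001, -0.118, -0.035] -0.155
[-0.001, -0.157, -0.046] -0.155
[-0.002, -0.197, -0.058] -0.155
[-0.002, -0.237, -0.07] -0.155
[-0.044, -0.282, -0.069] -0.155
[-0.083, -0.288, -0.069] -0.155
[-0.122, -0.299, -0.069] -0.155
[-0.159, -0.313, -0.069] -0.155
[-0.195, -0.331, -0.069] -0.155
[-0.229, -0.352, -0.069] -0.155
[-0.26, -0.377, -0.069] -0.155
[-0.289, -0.405, -0.069] -0.155
[-0.315, -0.436, -0.069] -0.155
[-0.337, -0.469, -0.069] -0.155
[-0.356, -0.504, -0.069] -0.155
[-0.372, -0.541, -0.069] -0.155
[-0.383, -0.579, -0.069] -0.155
[-0.391, -0.618, -0.069] -0.155
[-0.395, -0.658, -0.069] -0.155
[-0.394, -0.698, -0.069] -0.155
[-0.39, -0.738, -0.068] -0.155
[-0.382, -0.777, -0.068] -0.155
[-0.369, -0.815, -0.068] -0.155
[-0.418, -0.8, -0.068] -0.155
[-0.458, -0.809, -0.058] -0.155
```

Request:
apply_moves(deltas=[[0,-0.039,-0.012,0,0,0,0],[-0.001,-0.078,-0.023,0,0,0,0],[-0.001,-0.118,-0.035,0,0,0,0],[-0.001,-0.157,-0.046,0,0,0,0],[-0.002,-0.197,-0.058,0,0,0,0],[-0.002,-0.237,-0.07,0,0,0,0],[-0.022,-0.27,-0.07,0,0,0,0],[-0.044,-0.282,-0.07,0,0,0,0]])

```text
time: 0.77
tool_pos: [0.1527, 0.3609, 0.3018]
tcp_rot: [0.449, 3.109, 0.001]
wrist_force: [0.5, 1.2, 0.8]
width: 0.996
```

Request:
apply_moves(deltas=[[-0.039,-0.006,0,0,0,0,0],[-0.078,-0.017,0,0,0,0,0],[-0.115,-0.031,0,0,0,0,0],[-0.151,-0.049,0,0,0,0,0],[-0.185,-0.07,0,0,0,0,0],[-0.216,-0.095,0,0,0,0,0],[-0.245,-0.123,0,0,0,0,0],[-0.271,-0.154,0,0,0,0,0]])

```text
time: 1.43
tool_pos: [0.3709, 0.1372, 0.3009]
tcp_rot: [-0.453, -3.109, -0.0]
wrist_force: [1.1, 1.0, 0.1]
width: 1.001
```

Request:
apply_moves(deltas=[[-0.022,-0.033,0,0,0,0,0],[-0.041,-0.068,0,0,0,0,0],[-0.057,-0.105,0,0,0,0,0],[-0.068,-0.143,0,0,0,0,0],[-0.076,-0.182,0,0,0,0,0],[-0.08,-0.222,0,0,0,0,0],[-0.079,-0.262,0,0,0,0,0],[-0.079,-0.27,0,0,0,0,0]])

```text
time: 2.1
tool_pos: [0.3666, -0.147, 0.3009]
tcp_rot: [-0.462, -3.106, 0.004]
wrist_force: [-0.6, 0.4, 0.1]
width: 0.994
```

```bash
python3 - <<'E'
from h import *
rows([(.43,-.282,.30)],82.3)
E
```

```text
t 2.1 pos [ 0.3666 -0.147   0.3009] tool y angle 73.07 F [-0.58  0.38  0.14] tilt [-0.0018 -0.0025 -1.    ]
[-0.1, -0.111, 0.001] -0.161
```

Request:
apply_moves(deltas=[[-0.025,-0.028,0,0,0,-0.04,0],[-0.05,-0.056,0,0,0,-0.08,0],[-0.075,-0.084,0,0,0,-0.12,0],[-0.1,-0.111,0,0,0,-0.155,0],[-0.1,-0.111,0,0,0,-0.155,0],[-0.1,-0.111,0,0,0,-0.155,0]])

```text
time: 2.6
tool_pos: [0.433, -0.2779, 0.2999]
tcp_rot: [-0.215, -3.132, -0.003]
wrist_force: [-0.3, 0.9, 0.6]
width: 1.002
```

```bash
python3 - <<'E'
from h import *
rows([])
s=status.read_state();im=vision.read_camera("wrist")[:,:,::-1].copy();cv2.imwrite("pics/w1.png",im)
C=cam("wrist",s);print(proj(C,np.array([.43,-.282,.194])))
m=im.max(2)<45
for c in comps(m,150):
    e=ends(c[2].astype(float));print(c[0],c[1],[v.round(0) for v in e],[plane(C,v,.190).round(4) for v in e])
E
```

```text
t 2.6 pos [ 0.433  -0.2779  0.2999] tool y angle 82.15 F [-0.34  0.94  0.59] tilt [-0.0023  0.002  -1.    ]
[317.79843218 233.83692449]
[152.2  68.9] [  92    0   85  125 3185] [array([152.,  69.]), array([164.,   5.]), array([140., 133.])] [array([ 0.3199, -0.3637,  0.19  ]), array([ 0.2882, -0.3487,  0.19  ]), array([ 0.3541, -0.3798,  0.19  ])]
[264.4  25.3] [209   0  97  37 321] [array([264.,  25.]), array([309.,  11.]), array([214.,  41.])] [array([ 0.3061, -0.295 ,  0.19  ]), array([ 0.3025, -0.2692,  0.19  ]), array([ 0.3103, -0.325 ,  0.19  ])]
[321.9 222.6] [ 305  110   33  210 4667] [array([322., 223.]), array([317., 110.]), array([326., 319.])] [array([ 0.424 , -0.2786,  0.19  ]), array([ 0.3556, -0.2718,  0.19  ]), array([ 0.4916, -0.2852,  0.19  ])]
[319.1 422.2] [    0   302   640   178 59502] [array([319., 422.]), array([ -0., 422.]), array([639., 422.])] [array([ 0.5736, -0.3015,  0.19  ]), array([ 0.5415, -0.535 ,  0.19  ]), array([ 0.6058, -0.0668,  0.19  ])]
```

View pics/w1.png

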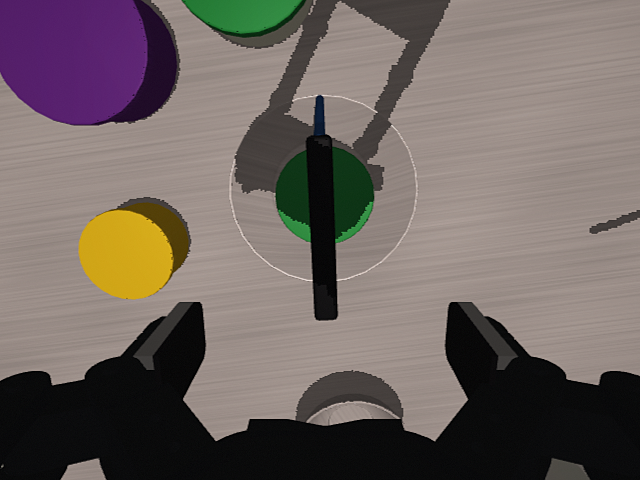

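The grip runs from (319,136) to (326,319) in the wrist view, slightly turned to the jaws. The tub is centred beneath it.

```bash
python3 - <<'E'
from h import *
s=status.read_state();C=cam("wrist",s)
# ends: top far edge (319,137), near end bottom (326,319) lower visible is side face; top-centre line
for z in(.194,.181):
    a,b=plane(C,(319,137),z),plane(C,(326,318),z);d=b-a;print(z,a.round(4),b.round(4),(a+b)/2,np.linalg.norm(d),np.degrees(np.arctan2(d[1],d[0])))
    m=(a+b)/2
g=np.array([m[0],m[1]]);
E
```

```text
0.194 [ 0.3707 -0.2719  0.194 ] [ 0.4886 -0.2837  0.194 ] [ 0.42961011 -0.27779115  0.194     ] 0.11849390798611142 -5.685693419352867
0.181 [ 0.3709 -0.2721  0.181 ] [ 0.4949 -0.2845  0.181 ] [ 0.43290166 -0.27829632  0.181     ] 0.12467293293983482 -5.685693419352872
```

Request:
apply_moves(deltas=[[0.001,-0.001,0.035,0,0,-0.035,0],[0.002,-0.001,0.07,0,0,-0.035,0],[0.002,-0.001,0.1,0,0,-0.035,0],[0.002,-0.001,0.125,0,0,-0.035,0],[0.002,-0.001,0.135,0,0,-0.035,0],[0.002,-0.001,0.135,0,0,-0.035,0],[0.002,-0.001,0.135,0,0,-0.035,0]])

```text
time: 3.23
tool_pos: [0.4308, -0.2772, 0.167]
tcp_rot: [0.155, 3.138, 0.0]
wrist_force: [0.1, -0.2, -0.1]
width: 1.003
```

```bash
python3 - <<'E'
from h import *
F=[]
for i in range(8):
    s=status.read_state();F.append(np.r_[s['wrist_force'],s['torque']]);im=vision.read_camera("wrist")
rows([(.431,-.279,.165)],84.2);print(np.mean(F,0).round(2),np.std(F,0).round(2))
E
```

```text
t 3.63 pos [ 0.4312 -0.2784  0.1673] tool y angle 84.27 F [-0.76 -0.45 -0.43] tilt [ 0.0014 -0.001  -1.    ]
[0.0, -0.001, 0.002] 0.001
[ 0.53 -0.04  0.25  0.   -0.    0.01] [0.52 0.63 0.45 0.02 0.03 0.02]
```

Request:
apply_moves(deltas=[[0,0,0.001,0,0,0,0.5],[0,0,0.001,0,0,0,1],[0,0,0.001,0,0,0,1],[0,0,0.001,0,0,0,1],[0,0,0.001,0,0,0,1],[0,0,0.001,0,0,0,1],[0,0,0.001,0,0,0,1],[0,0,0.001,0,0,0,1]], squeeze=60)

```text
time: 4.3
tool_pos: [0.4308, -0.2783, 0.1653]
tcp_rot: [0.157, 3.137, -0.001]
wrist_force: [0.1, -0.5, -1.3]
width: 0.173
```

Request:
apply_moves(deltas=[[0,0,-0.003,0,0,0,1],[0,0,-0.01,0,0,0,1],[0,0,-0.02,0,0,0,1],[0,0,-0.035,0,0,0,1],[0,0,-0.05,0,0,0,1],[0,0,-0.06,0,0,0,1],[0,0,-0.06,0,0,0,1]])

```text
time: 4.88
tool_pos: [0.4323, -0.279, 0.2287]
tcp_rot: [0.156, 3.133, -0.005]
wrist_force: [2.6, -1.0, -6.0]
width: 0.175
```

```bash
python3 - <<'E'
from h import *
F=[]
for i in range(16):
    s=status.read_state();F.append(np.r_[s['wrist_force'],s['torque']]);im=vision.read_camera("scene" if i%2 else "wrist")
    if i==14: cv2.imwrite("pics/w2.png",im[:,:,::-1])
print(np.mean(F,0).round(2),np.std(F,0).round(2),s['width'])
# approach points: throat, lift .032, TCP = throat z + .056+.032-? ; grip centre above throat .056
th=np.array([.5275,.0405,.236]);y=np.array([-np.sin(np.radians(13.4)),np.cos(np.radians(13.4)),0])
print(y)
rows([th-y*.14+[0,0,.10]],103.4)
E
```

```text
[ 0.24 -0.13 -5.4  -0.01 -0.03  0.01] [0.74 0.61 0.52 0.03 0.06 0.04] 0.17515398979425964
[-0.2317479   0.97277588  0.        ]
t 5.68 pos [ 0.4307 -0.278   0.2253] tool y angle 84.28 F [-0.25  0.07 -5.3 ] tilt [-0. -0. -1.]
[-0.11, 0.194, -0.111] -0.334
```

Weight is about 5.5 N, so I expect about 55 mm of sink. Carry it to 140 mm short of the hook on its free side.

Request:
apply_moves(deltas=[[-0.004,0.007,-0.01,0,0,-0.01,1],[-0.012,0.021,-0.025,0,0,-0.035,1],[-0.022,0.039,-0.045,0,0,-0.07,1],[-0.034,0.06,-0.065,0,0,-0.105,1],[-0.046,0.081,-0.08,0,0,-0.14,1],[-0.058,0.102,-0.086,0,0,-0.175,1],[-0.07,0.123,-0.086,0,0,-0.21,1],[-0.08,0.141,-0.086,0,0,-0.245,1]])

```text
time: 6.35
tool_pos: [0.5261, -0.1438, 0.3136]
tcp_rot: [-0.232, 3.13, -0.001]
wrist_force: [-0.7, 0.4, -5.3]
width: 0.175
```

```bash
python3 - <<'E'
from h import *
th=np.array([.5275,.0405,.236]);y=np.array([-.2317,.9728,0])
rows([th-y*.13+[0,0,.075]],103.4)
E
```

```text
t 6.35 pos [ 0.5261 -0.1438  0.3136] tool y angle 98.48 F [-0.68  0.44 -5.3 ] tilt [ 3.5e-03 -1.0e-04 -1.0e+00]
[-0.04, 0.053, 0.003] -0.086
```

Request:
apply_moves(deltas=[[-0.009,0.012,0,0,0,-0.025,1],[-0.019,0.025,0,0,0,-0.05,1],[-0.028,0.037,0,0,0,-0.07,1],[-0.036,0.048,0.0,0,0,-0.085,1],[-0.04,0.053,0.0,0,0,-0.086,1],[-0.04,0.053,0,0,0,-0.086,1],[-0.04,0.053,0,0,0,-0.086,1]])

```text
time: 6.93
tool_pos: [0.5562, -0.0874, 0.3114]
tcp_rot: [0.363, -3.12, 0.001]
wrist_force: [0.1, -0.3, -6.0]
width: 0.178
```

```bash
python3 - <<'E'
from h import *
th=np.array([.5275,.0405,.236]);y=np.array([-.2317,.9728,0])
rows([th+[0,0,.075]],103.4)
I={}
for n in("scene","side","wrist"):
    st=status.read_state();im=vision.read_camera(n)[:,:,::-1].copy();cv2.imwrite(f"pics/{n}3.png",im);I[n]=im
    C=cam(n,st);b,g,r=[im[:,:,i].astype(int) for i in range(3)]
    print(n,'throat',proj(C,th).round(1),'tip',proj(C,th-.02*y+[0,0,.018]).round(1),'grip',proj(C,st['tool_pos']+[0,0,.0187]).round(1))
    for c in comps((r>100)&(r-g>60)&(r-b>60),15):print('red',c[0],c[1])
a=I["scene"][130:290,270:470];b=I["side"][120:280,230:430]
cv2.imwrite("pics/c3.png",cv2.vconcat([cv2.resize(a,None,fx=2.3,fy=1.85,),]) if 0 else cv2.hconcat([cv2.resize(a,(400,320)),cv2.resize(b,(400,320))]))
E
```

```text
t 6.93 pos [ 0.5562 -0.0874  0.3114] tool y angle 103.28 F [ 0.05 -0.31 -5.96] tilt [-4.e-04 -7.e-04 -1.e+00]
[-0.001, 0.131, 0.0] -0.002
scene throat [367.6 202.4] tip [363.6 200.6] grip [337.2 197.1]
red [370.8 196. ] [363 189  16  14  57]
red [555.6 229.8] [ 513  199   88   61 2038]
side throat [299.3 185. ] tip [304.8 183.3] grip [338.4 181.1]
red [283.2 116. ] [ 251   91   69   45 1129]
red [292.  178.1] [285 172  15  14  52]
wrist throat [558.1 254.4] tip [538.9 264.9] grip [325.2 332.5]
red [589.2 256.7] [ 539  243  101   29 1737]
```

View pics/c3.png

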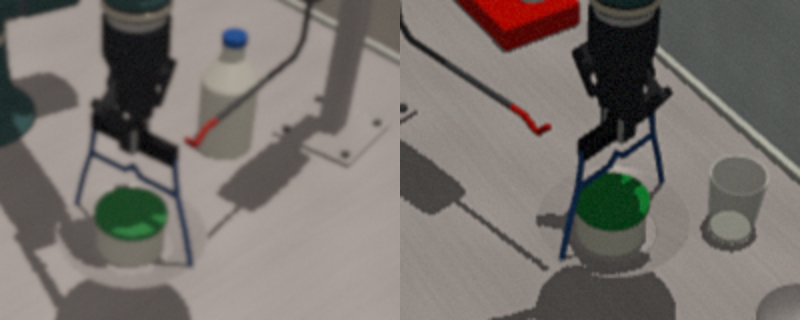

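View pics/wrist3.png

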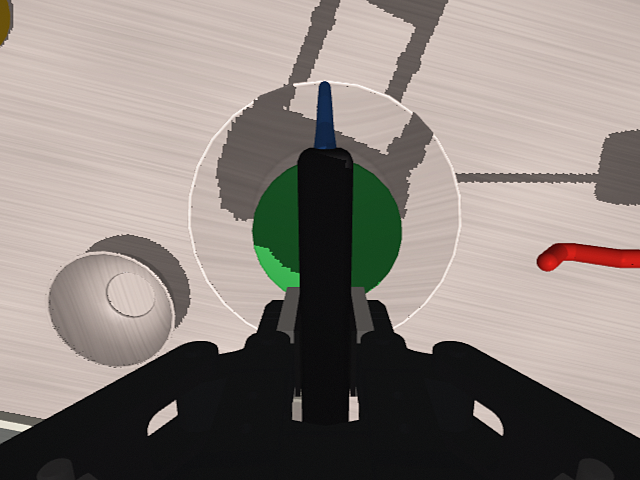

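Wrist view: hook tip at about (548,261), bar leaving the right edge at row 258, grip end at about (325,149), tub still centred. Compute offsets in the tool frame, so pose error drops out.

```bash
python3 - <<'E'
from h import *
im=cv2.imread("pics/wrist3.png");b,g,r=[im[:,:,i].astype(int) for i in range(3)]
m=(r>60)&(r-g>45)&(r-b>45)
for x in (545,550,555,562,570,590,610,630,637):
    ys=np.argwhere(m[:,x])[:,0];print(x,ys.min(),ys.max(),end=' | ')
print()
rows([]);s=status.read_state();C=cam("wrist",s);R=Ro.from_rotvec(s['tcp_rot']).as_matrix()
T=lambda X:(R.T@(X-s['tool_pos'])).round(4)
yy=lambda x:float(np.argwhere(m[:,x]).mean(0)[0])
for k,p,z in(("tip",(548,261.5),.254),("throat",(563,yy(563)),.236),("barA",(600,yy(600)),.248),("barB",(636,yy(636)),.248)):
    X=plane(C,p,z);print(k,X.round(4),T(X))
X=plane(C,(325,149),.345);print('grip end at z',T(plane(C,(325,149),s['tool_pos'][2]+.028)))
E
```

```text
545 250 270 | 550 247 270 | 555 244 268 | 562 243 261 | 570 243 260 | 590 245 263 | 610 248 266 | 630 249 267 | 637 249 267 | 
t 7.08 pos [ 0.5559 -0.0881  0.3113] tool y angle 103.19 F [-0.5  -0.31 -6.13] tilt [-3.e-04 -5.e-04 -1.e+00]
tip [0.5293 0.0249 0.254 ] [1.000e-04 1.161e-01 5.730e-02]
throat [0.5253 0.0424 0.236 ] [-0.      0.1342  0.0753]
barA [0.5209 0.0545 0.248 ] [0.0015 0.1469 0.0632]
barB [0.5178 0.0738 0.248 ] [1.000e-04 1.664e-01 6.320e-02]
grip end at z [ 0.0614 -0.0001 -0.028 ]
```

Pan is centred in the jaws (grip end at 61.4 mm, expected 61). Throat lies straight ahead, 134 mm along tool y. Slide in 34 mm high.

Request:
apply_moves(deltas=[[0,0.006,0,0,0,0,1],[0,0.018,0,0,0,0,1],[0,0.032,0,0,0,0,1],[0,0.048,0,0,0,0,1],[0,0.064,0,0,0,0,1],[0,0.08,0,0,0,0,1],[0,0.09,0,0,0,0,1],[0,0.096,0,0,0,0,1]])

```text
time: 7.75
tool_pos: [0.5335, 0.0081, 0.3114]
tcp_rot: [-0.365, 3.12, 0.001]
wrist_force: [-0.2, -0.4, -5.0]
width: 0.176
```

Request:
apply_moves(deltas=[[0,0.008,0,0,0,0,1],[0,0.018,0,0,0,0,1],[0,0.028,0,0,0,0,1],[0,0.035,0,0,0,0,1],[0,0.038,0,0,0,0,1],[0,0.038,0,0,0,0,1],[0,0.038,0,0,0,0,1]])

```text
time: 8.33
tool_pos: [0.5256, 0.0429, 0.3113]
tcp_rot: [-0.363, 3.121, -0.001]
wrist_force: [-0.2, -0.3, -5.2]
width: 0.173
```

```bash
python3 - <<'E'
from h import *
F=[]
I={}
for i in range(12):
    s=status.read_state();F.append(s['wrist_force']);n=("scene","side","wrist")[i%3];I[n]=vision.read_camera(n)[:,:,::-1]
print(np.mean(F,0).round(2));rows([])
for n in I:cv2.imwrite(f"pics/{n}4.png",I[n])
a=I["scene"][150:270,310:430];b=I["side"][130:250,240:360]
cv2.imwrite("pics/c4.png",cv2.hconcat([cv2.resize(x,(400,400),interpolation=cv2.INTER_CUBIC) for x in(a,b)]))
E
```

```text
[-0.21 -0.01 -5.08]
t 8.93 pos [0.5256 0.0429 0.3113] tool y angle 103.24 F [ 0.29  0.11 -4.86] tilt [ 0. -0. -1.]
```

View pics/c4.png

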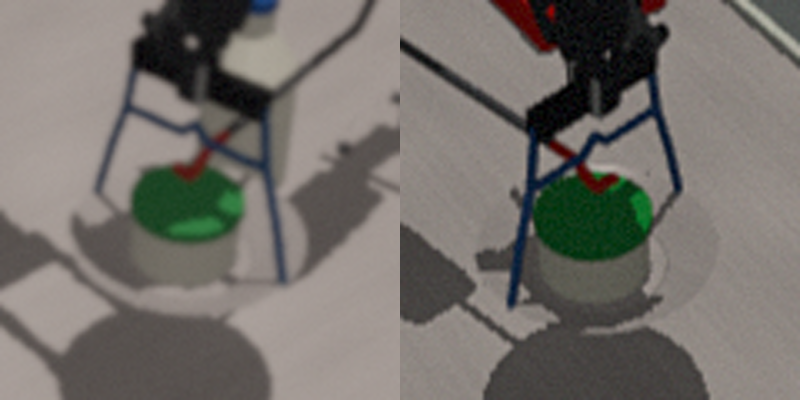

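Both views show the hook under the notch: throat at (190,170) and notch at (195,130) in the left view, throat at (600,185) and notch at (600,140) in the right. Lower to just above seating, then ease on.

Request:
apply_moves(deltas=[[0,0,0.004,0,0,0,1],[0,0,0.009,0,0,0,1],[0,0,0.014,0,0,0,1],[0,0,0.019,0,0,0,1],[0,0,0.0225,0,0,0,1],[0,0,0.025,0,0,0,1],[0,0,0.0265,0,0,0,1],[0,0,0.028,0,0,0,1]])

```text
time: 9.6
tool_pos: [0.5255, 0.043, 0.283]
tcp_rot: [0.362, -3.12, 0.0]
wrist_force: [-0.6, 0.1, -4.2]
width: 0.175
```

Request:
apply_moves(deltas=[[0,0,0.0012,0,0,0,1],[0,0,0.0024,0,0,0,1],[0,0,0.0036,0,0,0,1],[0,0,0.0048,0,0,0,1],[0,0,0.006,0,0,0,1],[0,0,0.0072,0,0,0,1],[0,0,0.0084,0,0,0,1],[0,0,0.0096,0,0,0,1]])

```text
time: 10.27
tool_pos: [0.5256, 0.043, 0.2736]
tcp_rot: [-0.362, 3.121, 0.0]
wrist_force: [-0.2, -0.6, -4.8]
width: 0.173
```

Request:
apply_moves(deltas=[[0,0,0.0012,0,0,0,1],[0,0,0.0026,0,0,0,1],[0,0,0.004,0,0,0,1],[0,0,0.0054,0,0,0,1],[0,0,0.0068,0,0,0,1],[0,0,0.0082,0,0,0,1],[0,0,0.0096,0,0,0,1],[0,0,0.011,0,0,0,1]])

```text
time: 10.93
tool_pos: [0.5256, 0.0431, 0.2627]
tcp_rot: [-0.362, 3.121, 0.0]
wrist_force: [0.2, 0.4, -4.1]
width: 0.178
```

```bash
cat > f.py <<'E'
from h import *
import sys
F=[];P=[];I={};n0=int(sys.argv[1])
for i in range(n0):
    s=status.read_state();F.append(np.r_[s['wrist_force'],s['torque']]);P.append(s['tool_pos']);n=("scene","side")[i%2];I[n]=vision.read_camera(n)[:,:,::-1]
print('t',s['time'],'F',np.mean(F,0).round(2),'sem',(np.std(F,0)/n0**.5).round(2),'pos',np.mean(P,0).round(4))
for n in I:cv2.imwrite(f"pics/{n}{sys.argv[2]}.png",I[n])
im=I["side"];b,g,r=[im[:,:,i].astype(int) for i in range(3)];z=np.zeros(r.shape,bool);z[155:260,255:335]=1
for c in comps((r>90)&(r-g>50)&(r-b>50)&z,10):print('side red',c[0],c[1])
E
python3 f.py 12 5
```

```text
t 11.4833 F [-1.18  0.41 -3.92  0.05  0.22  0.01] sem [0.17 0.08 0.12 0.01 0.02 0.01] pos [0.5254 0.043  0.2626]
```

The scale is taking weight at the expected height (1.3 N at 13 mm). A small lateral force means the notch is about 1 mm off centre, so I'll relieve it and measure again.

Request:
apply_moves(deltas=[[0.0005,0.0003,0,0,0,0,1],[0.001,0.0006,0,0,0,0,1],[0.0015,0.001,0,0,0,0,1],[0.0015,0.001,0,0,0,0,1]])

```text
time: 11.87
tool_pos: [0.5247, 0.0435, 0.2632]
tcp_rot: [-0.362, 3.118, -0.001]
wrist_force: [1.8, 0.1, -4.3]
width: 0.177
```

```bash
python3 f.py 14 6
```

```text
t 12.5167 F [ 2.93 -0.58 -4.13 -0.15 -0.61 -0.  ] sem [0.19 0.1  0.12 0.01 0.04 0.01] pos [0.5244 0.0436 0.263 ]
```

Request:
apply_moves(deltas=[[-0.0005,-0.0003,0,0,0,0,1],[-0.001,-0.0006,0,0,0,0,1],[-0.001,-0.0006,0,0,0,0,1]])

```text
time: 12.82
tool_pos: [0.5245, 0.0436, 0.2624]
tcp_rot: [0.362, -3.119, -0.001]
wrist_force: [1.4, 0.7, -3.3]
width: 0.173
```

```bash
python3 f.py 14 7
```

```text
t 13.4667 F [ 0.81  0.99 -3.8   0.2  -0.21 -0.  ] sem [0.26 0.1  0.19 0.01 0.03 0.01] pos [0.5246 0.0434 0.2625]
```

Residual is about 1 N, corresponding to about 0.4 mm. Continue easing down, about 40 mm to go.

Request:
apply_moves(deltas=[[0,0,0.001,0,0,0,1],[0,0,0.0024,0,0,0,1],[0,0,0.0038,0,0,0,1],[0,0,0.0052,0,0,0,1],[0,0,0.0066,0,0,0,1],[0,0,0.008,0,0,0,1],[0,0,0.0094,0,0,0,1],[0,0,0.0108,0,0,0,1]])

```text
time: 14.18
tool_pos: [0.525, 0.0432, 0.2518]
tcp_rot: [-0.362, 3.121, -0.0]
wrist_force: [-0.9, -0.0, -3.6]
width: 0.174
```

Request:
apply_moves(deltas=[[0,0,0.0014,0,0,0,1],[0,0,0.0028,0,0,0,1],[0,0,0.0042,0,0,0,1],[0,0,0.0056,0,0,0,1],[0,0,0.007,0,0,0,1],[0,0,0.0084,0,0,0,1],[0,0,0.0098,0,0,0,1],[0,0,0.0112,0,0,0,1]])

```text
time: 14.85
tool_pos: [0.525, 0.0433, 0.2407]
tcp_rot: [-0.362, 3.121, -0.0]
wrist_force: [-0.8, 0.1, -1.6]
width: 0.177
```

Request:
apply_moves(deltas=[[0,0,0.0014,0,0,0,1],[0,0,0.0028,0,0,0,1],[0,0,0.0042,0,0,0,1],[0,0,0.0056,0,0,0,1],[0,0,0.007,0,0,0,1],[0,0,0.0084,0,0,0,1],[0,0,0.0096,0,0,0,1],[0,0,0.0104,0,0,0,1]])

```text
time: 15.52
tool_pos: [0.5251, 0.0433, 0.2302]
tcp_rot: [-0.362, 3.12, -0.0]
wrist_force: [-0.0, 0.8, -1.4]
width: 0.17
```

```bash
python3 f.py 24 8
```

```text
t 16.6667 F [ 0.16  0.02 -0.76 -0.05 -0.01 -0.01] sem [0.11 0.08 0.09 0.   0.01 0.01] pos [0.525  0.0433 0.2303]
```

Request:
apply_moves(deltas=[[0,0,0.001,0,0,0,1],[0,0,0.002,0,0,0,1],[0,0,0.003,0,0,0,1],[0,0,0.004,0,0,0,1],[0,0,0.005,0,0,0,1],[0,0,0.006,0,0,0,1],[0,0,0.007,0,0,0,1],[0,0,0.007,0,0,0,1]])

```text
time: 17.38
tool_pos: [0.525, 0.0433, 0.2231]
tcp_rot: [-0.362, 3.121, -0.0]
wrist_force: [0.8, -1.0, -1.1]
width: 0.175
```

```bash
python3 f.py 40 9
```

```text
t 19.3333 F [ 0.48 -0.26 -0.15 -0.06 -0.1   0.  ] sem [0.08 0.09 0.08 0.   0.01 0.01] pos [0.525  0.0433 0.2233]
```

Request:
apply_moves(deltas=[[0,0,0.0008,0,0,0,1],[0,0,0.0015,0,0,0,1],[0,0,0.002,0,0,0,1],[0,0,0.002,0,0,0,1],[0,0,0.002,0,0,0,1],[0,0,0.002,0,0,0,1]], squeeze=20)

```text
time: 19.88
tool_pos: [0.525, 0.0433, 0.2213]
tcp_rot: [-0.362, 3.121, -0.0]
wrist_force: [0.8, 0.1, 0.1]
width: 0.174
```

```bash
python3 f.py 30 10
```

```text
t 21.3333 F [ 0.79 -0.18  0.11 -0.06 -0.13  0.01] sem [0.07 0.09 0.07 0.   0.01 0.  ] pos [0.525  0.0433 0.2213]
```

Request:
apply_moves(deltas=[[-0.0003,0,0,0,0,0,1],[-0.0003,0,0,0,0,0,0.75],[-0.0003,0,0,0,0,0,0.65],[-0.0003,0,0,0,0,0,0.55],[-0.0003,0,0,0,0,0,0.5],[-0.0003,0,0,0,0,0,0.5],[-0.0003,0,0,0,0,0,0.5],[-0.0003,0,0,0,0,0,0.5]])

```text
time: 22.05
tool_pos: [0.5252, 0.0434, 0.2213]
tcp_rot: [0.362, -3.121, -0.0]
wrist_force: [-0.5, -0.1, -0.4]
width: 0.502
```

```bash
python3 f.py 4 11; python3 - <<'E'
from h import *
print(status.read_state()['width'])
a=cv2.imread("pics/scene11.png")[150:290,300:440];b=cv2.imread("pics/side11.png")[130:270,230:370]
cv2.imwrite("pics/c11.png",cv2.hconcat([cv2.resize(x,(400,400),interpolation=cv2.INTER_CUBIC) for x in(a,b)]))
E
```

```text
t 22.2 F [-0.17 -0.04  0.13 -0.01  0.01  0.  ] sem [0.25 0.22 0.25 0.01 0.01 0.01] pos [0.5253 0.0434 0.2213]
0.500448737422841
```

View pics/c11.png

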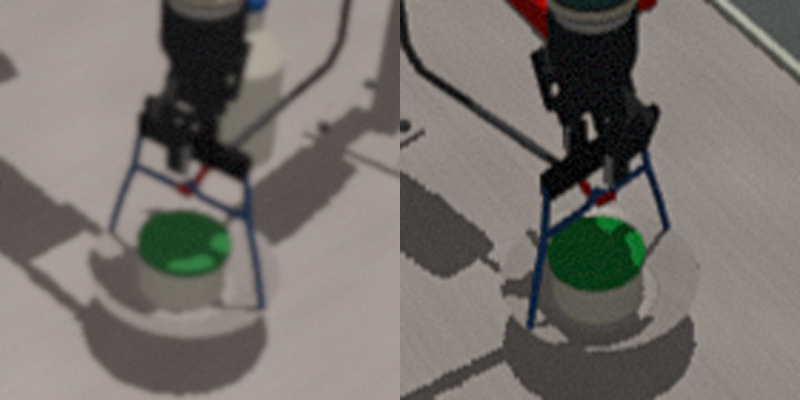

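The pan hangs on the hook (notch over the red throat at about (190,188) left and (600,195) right), level, with the fingers open around the grip. Withdraw straight up, then let it settle.

Request:
apply_moves(deltas=[[0,0,-0.005,0,0,0,0.5],[0,0,-0.012,0,0,0,0.5],[0,0,-0.022,0,0,0,0.5],[0,0,-0.034,0,0,0,0.5],[0,0,-0.046,0,0,0,0.5],[0,0,-0.06,0,0,0,0.5],[0,0,-0.075,0,0,0,0.5],[0,0,-0.09,0,0,0,0.5]])

```text
time: 22.92
tool_pos: [0.5255, 0.0434, 0.3136]
tcp_rot: [-0.362, 3.119, -0.0]
wrist_force: [0.4, -0.8, -1.2]
width: 0.498
```

Request:
apply_moves(deltas=[[0,-0.01,-0.01,0,0,0,0.5],[0,-0.03,-0.02,0,0,0,0.5],[0,-0.06,-0.025,0,0,0,0.5],[0,-0.09,-0.025,0,0,0,0.5],[0,-0.12,-0.025,0,0,0,0.5],[0,-0.15,-0.025,0,0,0,0.5],[0,-0.16,-0.025,0,0,0,0.5],[0,-0.16,-0.025,0,0,0,0.5]])

```text
time: 23.58
tool_pos: [0.5623, -0.1153, 0.3367]
tcp_rot: [-0.357, 3.121, -0.001]
wrist_force: [0.9, 0.2, 0.3]
width: 0.5
```

```bash
cat > g.py <<'E'
from h import *
def meas(k):
    o={}
    for n in("scene","side"):
        im=vision.read_camera(n)[:,:,::-1];cv2.imwrite(f"pics/{n}{k}.png",im);b,g,r=[im[:,:,i].astype(int) for i in range(3)]
        x0,y0,x1,y1=(320,160,430,270) if n=="scene" else (240,150,350,260)
        z=np.zeros(r.shape,bool);z[y0:y1,x0:x1]=1
        c=max(comps(z&(g-r>40)&(g-b>30)),key=lambda c:c[1][4]);d=max(comps(z&(im.max(2)<45)),key=lambda c:c[1][4])
        o[n]=(c[2].mean(0),d[2].mean(0),ends(d[2].astype(float))[1:])
    A,B=cam("scene"),cam("side")
    print(k,'t',status.read_state()['time'],'lid',*[v.round(4) for v in tri(A,o["scene"][0],B,o["side"][0])],{n:[o[n][1].round(2),[e.round(1) for e in o[n][2]]] for n in o})
for k in(21,22,23,24):
    meas(k)
    for i in range(6):vision.read_camera("side")
a=cv2.imread("pics/scene24.png")[140:300,290:450];b=cv2.imread("pics/side24.png")[20:280,150:370]
cv2.imwrite("pics/c24.png",cv2.hconcat([cv2.resize(a,(400,400)),cv2.resize(b,(400,473),interpolation=cv2.INTER_CUBIC)[73:]]))
E
python3 g.py
```

```text
21 t 23.6833 lid [0.5228 0.0412 0.1181] 0.0006 {'scene': [array([331.41, 174.15]), [array([337.5, 156.4]), array([321.3, 203.8])]], 'side': [array([296.99, 184.44]), [array([315.7, 172. ]), array([279.4, 196.2])]]}
22 t 24.0833 lid [0.5229 0.0412 0.1181] 0.0005 {'scene': [array([331.68, 174.45]), [array([338.9, 156. ]), array([320.9, 202.2])]], 'side': [array([296.81, 184.37]), [array([315.8, 172.2]), array([279.2, 195.7])]]}
23 t 24.4833 lid [0.5226 0.0415 0.1178] 0.0006 {'scene': [array([331.7 , 174.28]), [array([338.5, 156.1]), array([321.1, 202.7])]], 'side': [array([297.24, 184.33]), [array([315.6, 171.9]), array([280., 196.])]]}Traceback (most recent call last):
  File "g.py", line 14, in <module>
    for i in range(6):vision.read_camera("side")
                      ~~~~~~~~~~~~~~~~~~^^^^^^^^
ValueError: 200 camera calls are used up
```

```bash
python3 - <<'E'
import cv2
a=cv2.imread("pics/scene23.png")[140:300,290:450];b=cv2.imread("pics/side23.png")[20:280,150:370]
cv2.imwrite("pics/c23.png",cv2.hconcat([cv2.resize(a,(400,400),interpolation=cv2.INTER_CUBIC),cv2.resize(b,(400,473),interpolation=cv2.INTER_CUBIC)[40:440]]))
E
```

```text
(no output)
```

View pics/c23.png

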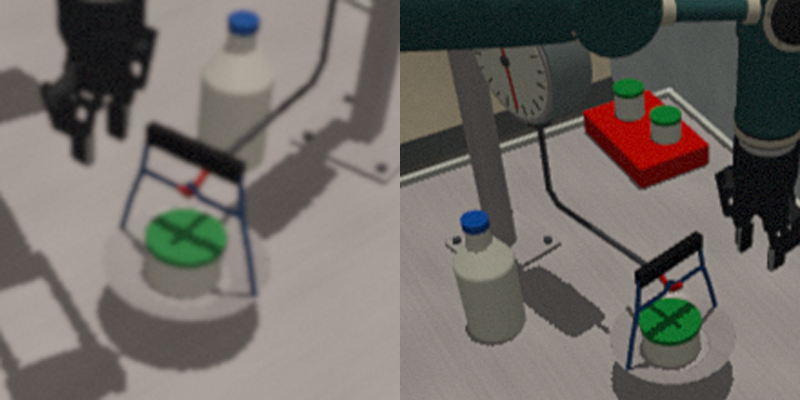

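Request:
apply_moves(deltas=[[0,0,0,0,0,0,0.5],[0,0,0,0,0,0,0.5],[0,0,0,0,0,0,0.5],[0,0,0,0,0,0,0.5],[0,0,0,0,0,0,0.5],[0,0,0,0,0,0,0.5],[0,0,0,0,0,0,0.5],[0,0,0,0,0,0,0.5]])

```text
time: 25.25
tool_pos: [0.5619, -0.1124, 0.3363]
tcp_rot: [0.362, -3.121, -0.0]
wrist_force: [0.1, 0.1, -0.2]
width: 0.501
```

Request:
apply_moves(deltas=[[0,0,0,0,0,0,0.5],[0,0,0,0,0,0,0.5],[0,0,0,0,0,0,0.5],[0,0,0,0,0,0,0.5],[0,0,0,0,0,0,0.5],[0,0,0,0,0,0,0.5],[0,0,0,0,0,0,0.5],[0,0,0,0,0,0,0.5]])

```text
time: 25.92
tool_pos: [0.5619, -0.1124, 0.3363]
tcp_rot: [0.362, -3.121, -0.0]
wrist_force: [-0.1, -0.1, -0.2]
width: 0.501
```

The pan hangs free and level with the tub centred and the hook seated in the notch; the pointer is just past half way round. The gripper is clear, so I'm handing in.

```bash
python3 -c "
from workcell import job;print(job.finish_job())"
```

```text
the job is handed in; nothing more can be done
None
```

The pan, with the tub in it, is hanging by its notch in the scale hook, and I handed the job in at about 26 s of robot time. I saw nothing that breaks a condition, but the hand-in reported no verdict.

**What I did:** I gripped the pan by its black handgrip, lifted it (about 5.3 N), slid it onto the hook from the free side and lowered it over several seconds. I let go once the average vertical wrist force was 0.1 N, within the noise. From the drop in gripper height, the bar sank about 55 mm. I did not read the bar travel directly.

**Last checks:**
- **Stillness:** the tub lid stayed within 0.4 mm over 0.8 s after I withdrew, with the lid at a height of 0.118 m.
- **Position:** the last picture shows the pan level with the tub in its middle, the hook seated in the notch and the gripper clear of it.

**Weak points:**
- **Sideways force:** there was about 1 N early in the loading, from a notch offset of about 0.5 mm. It vanished as the weight came on, then about 0.8 N returned just before release. I nudged the arm 0.3 mm against it and let go without measuring the force again.
- **Camera calls:** the 200 calls ran out during the last check, so the final 1.5 s before hand-in was not imaged.
- **Bystanders:** the gripper kept well clear of the jug, beaker and bowl, but I did not measure them again at the end.

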